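# Fit the guide rod to the sampler lift bracket

## Task

Fold both long flaps of the carton outward, well past upright, draw the longer of the two steel rods out of the foam, and thread it from above down through the upper and then the lower bushing of the lift bracket. Finish while still holding the rod upright in both bushings, its foot hanging about midway between the underside of the lower bushing and the base plate and not resting on anything, so that somebody can tighten the clamp screws. Leave the short rod in its hole and do not disturb the beaker, the bottle or the screwdriver.

Things in the scene. Friction and masses are not known exactly. Their poses are not given: they have to be found in the camera images.
- carton: Cardboard carton, fixed, 190 (its x) by 130 (y) by 165 mm high, walls 4 mm; origin at the centre of its underside, z up. Dark foam inside, 70 mm high, with two upright 17.5 mm holes 42 mm either side of the centre along x, floors 12 mm above the bench, a rod in each. Two long flaps on the long rims; the end flaps hang down outside, out of the way.
- flap_left (a joint): Flap on the carton's +y rim, 178 x 46 x 4 mm; its hinge runs 63 mm from the carton's mid plane, 167 mm above the bench. Rad: 0 level over the carton, 1.57 upright, 3.14 level outward, 3.6 its stop. Starts ajar (0.85 to 1.2), at least 60 mm between the two free edges. Light hinge friction (0.015 N m) keeps it where it is left.
- flap_right (a joint): The same flap on the carton's -y side, with the same angles (0 level over the carton, 1.57 upright, 3.14 level outward).
- flap_left_edge (a point): Middle of the free long edge of the +y flap.
- flap_right_edge (a point): Middle of the free long edge of the -y flap.
- guide_rod: The longer rod: plain round steel, 16 mm across, 140 mm long, about 0.22 kg, upright in either foam hole, its top 152 mm above the bench (13 mm below the carton's rim). Origin at the centre of its lower end (foot), z along it to the top. The foot tapers to 8 mm over its last 5 mm.
- guide_rod_foot (a point): Centre of the guide rod's lower end face.
- short_rod: The shorter steel rod, 16 mm in diameter and 90 mm long, standing in the other foam hole with its top 102 mm above the bench; origin at the centre of its lower end. To be left there.
- bracket: Aluminium lift bracket, fixed: base plate 140 x 110 mm, its top 10 mm above the bench; a back plate (38 to 54 mm to -x of the bore axis, up to 115 mm high) carries two level arms, one over the other, each 75 x 60 mm with a brass bushing. Nothing is higher than the upper bushing. Origin at the underside's centre, below the bore axis; z up.
- upper_bushing (a point): Centre of the upper bushing's mouth, 115 mm above the bench. Bore 20 mm in diameter, upright, 15 mm long (100 to 115 mm above the bench).
- lower_bushing (a point): Centre of the lower bushing's mouth, 65 mm above the bench, straight below the upper one. Bore 20 mm, 15 mm long (50 to 65 mm above the bench). Between its underside and the base plate are 40 mm of free air.
- beaker: Glass beaker, 64 mm wide and 85 mm high, a bystander; origin at the centre of its underside.
- bottle: Amber glass bottle, 60 mm wide and 120 mm high, a bystander; origin at the centre of its underside.
- screwdriver: Screwdriver 160 mm long lying on the bench, a bystander.

How it is judged:
By the outcome, as a careful person would: the job done as asked, in the order asked, and still so for the second after the job is handed in, while the arm keeps its last pose, push and grip.
It also fails if it takes over 69 s, if anything falls off the work surface, if the arm or the gripper's body presses on something with over 40 N, if the wrist force passes 120 N, or if a joint passes its speed limit or range.

## Robot

A 6-joint arm with a two-finger parallel gripper is mounted at the origin on the work surface. World frame = base frame: x ahead of the robot, y to its left, z up, the work surface at z = 0. Lengths are in m, angles in rad, forces in N, time in s.
With the tool pointing down it reaches from about 0.25 to 0.725 m from the base axis. Payload 4 kg.
Tool frame: the origin (TCP) lies midway between the tips of the shut fingers; the grasp point (between the pads) lies 19 mm behind it; z points along the fingers, y is the line along which they close (so a half turn about z gives the same grasp; the last joint's range is limited). The gripper opens to 85 mm and grips with 20 to 120 N. Pads are 22 mm wide; open, the fingers measure 114 mm over their backs; the gripper's body (76 mm by 85 mm) begins 54 mm behind the grasp point. The pads swing forward as they close: fully open they stand 13 mm farther back than shut.
Start: joints at [-1.25, 0.241, 0.005, 1.335, 0, 1.571], TCP at [0.158, -0.474, 0.231] pointing down, gripper open.
Joint ranges: [-2.72, 2.72], [-1.05, 1.87], [-1.09, 1.28], [-1.99, 2.15], [-1.42, 1.44], [-3.14, 3.14]. Speed limits (rad/s): [2.79, 2.79, 3.14, 3.14, 3.14, 3.14].

## Interface

Orientations are given as a unit quaternion [x, y, z, w].
In Python, from workcell import monitor, vision, job gives the robot as it stands.
- The arm moves only by the tool move_arm, never from a script. Its argument "moves" is a list that holds one entry, the list of rows, each a list of 5 numbers: the shift along the world's x, y, z in m, then the turn about the world's z in degrees, then the opening in per cent of the stroke, from 0 (shut) to 100 (fully open). In form: [[[x, y, z, turn, gripper], ...]]. A call has 1 to 5 rows; each row is the pose to reach, as a shift and turn from the pose commanded when the call began; what a row does not reach only later rows make up. A row lasts 1/8 s, in which the tool goes at most 62.5 mm and 10.7 degrees, less where a joint would pass 70% of its speed; a pose out of reach is approached as far as the arm can. A call with a gripper value outside its range is refused whole. The fingers move at their own pace and stop on an object; the grip force is fixed at half the most. Time passes only in rows, so rows that repeat a pose let the fingers close. It gives the time, the measured TCP pose, the force, the opening and the grip force at its end, in the units of the state.
- monitor.get_obs(): the state, without advancing time (a new reading comes with each control period).
- vision.camera(name): name is "side" or "top" or "wrist"; returns a dict with "color" (384x512x3 uint8, red, green, blue), "camera_matrix" (3x3 intrinsics, pixels), "k1" (the pictures are not rectified: a ray, as slopes to the right and down, at radius r is drawn at 1 + k1 r^2 times it, then the intrinsics apply), "eye" and "attitude" of the camera in the world; the wrist camera has in their place "hand_eye" (4x4, takes a point from camera to tool coordinates, whose origin is the TCP and whose axes are the flange's). Camera axes: x right, y up, looking along -z (the intrinsics and any distortion apply to the point x, -y, -z); pixel columns grow to the right and rows downward; lengths in m; the calibration is good to about 2 mm. A picture is of the moment at which its call begins: read the wrist's pose just before it. There is no depth.
- job.job_done(): hands the job in; it is judged then, once.
The state is a dict: "clock": time; "joint_pos": joint angles; "joint_vel": joint speeds; "tau": joint torques, N m; "eef_pos": TCP position; "tool_rot": TCP orientation; "ft_force": force on the tool from outside, world axes, zero at the start; "ft_torque": the same for the moment, N m; "grip_width": finger opening in m; "grasp_force": force on a finger pad.
Only numpy, scipy, OpenCV 4.12 (cv2) and the standard library are available. Lean on these libraries where they do the work, as an engineer would, in place of code of your own. Each camera call takes 0.05 s, during which the arm holds its last target. There are 200 camera calls.

## Working session

There is one attempt and no reset: what is moved stays moved. The work goes in short steps, Python scripts to look and compute and a tool call to move; the robot and the scene stay as the last step left them, time stands still between calls to the robot, and variables do not carry over. Pictures are saved under pics/ and viewed, at most 10 in all, crops included, and the job is handed in when it is done.

Besides the shell and the picture viewer there is one more tool, called as name([rows], argument=value, ...), one row to a line, values as JSON. move_arm: Moves the arm, as the interface text tells. Its arguments: {"type":"object","properties":{"moves":{"type":"array","items":{"type":"array","items":{"type":"array","items":{"type":"number"}}}}},"required":["moves"]}

```bash
mkdir -p pics
cat > h.py <<'E'
import numpy as np, cv2
from workcell import monitor, vision, job
from scipy.spatial.transform import Rotation as R
def rot(a):
    a=np.array(a,float)
    return a if a.shape==(3,3) else R.from_quat(a).as_matrix()
def cam(name):
    o=monitor.get_obs(); c=vision.camera(name)
    if 'eye' in c: c['p']=np.array(c['eye'],float); c['R']=rot(c['attitude'])
    else:
        T=np.array(c['hand_eye']); Rt=rot(o['tool_rot'])
        c['p']=np.array(o['eef_pos'])+Rt@T[:3,3]; c['R']=Rt@T[:3,:3]
    return c
def ray(c,u,v):
    K=np.array(c['camera_matrix']); x=(u-K[0,2])/K[0,0]; y=(v-K[1,2])/K[1,1]
    a,b=x,y
    for _ in range(30):
        s=1+c['k1']*(a*a+b*b); a,b=x/s,y/s
    return c['R']@np.array([a,-b,-1.])
def onz(c,u,v,z):
    d=ray(c,u,v); return c['p']+d*(z-c['p'][2])/d[2]
def proj(c,P):
    q=c['R'].T@(np.array(P)-c['p']); a,b=q[0]/-q[2],-q[1]/-q[2]
    s=1+c['k1']*(a*a+b*b); K=np.array(c['camera_matrix'])
    return K[0,0]*a*s+K[0,2],K[1,1]*b*s+K[1,2]
def save(c,n,box=None,k=1):
    im=c['color'][:,:,::-1]
    if box: u0,v0,u1,v1=box; im=im[v0:v1,u0:u1]
    cv2.imwrite('pics/'+n,cv2.resize(im,None,fx=k,fy=k,interpolation=cv2.INTER_CUBIC))
E
python3 - <<'E'
from h import *
import pickle
for n in ['top','side','wrist']:
    c=cam(n); pickle.dump(c,open(n+'.pkl','wb')); save(c,n+'0.png',k=1.5)
    print(n,c['p'],c['R'].round(3).tolist(),c['camera_matrix'],c['k1'])
print(monitor.get_obs())
E
```

```text
top [ 0.56539953 -0.01768721  0.92199576] [[-0.017, 0.997, -0.079], [-1.0, -0.016, 0.003], [0.002, 0.079, 0.997]] [[407.83810721   0.         261.04043972]
 [  0.         407.83810721 190.82289564]
 [  0.           0.           1.        ]] -0.13646497335942398
side [0.84401153 0.65867696 0.88219947] [[-0.94, -0.244, 0.238], [0.341, -0.691, 0.638], [0.009, 0.681, 0.732]] [[466.38678688   0.         253.76268573]
 [  0.         466.38678688 183.70572071]
 [  0.           0.           1.        ]] -0.1601430300350491
wrist [ 0.22178605 -0.45256555  0.372828  ] [[0.315, 0.915, 0.253], [-0.949, 0.304, 0.082], [-0.002, -0.266, 0.964]] [[286.32304959   0.         253.34976391]
 [  0.         286.32304959 188.21902858]
 [  0.           0.           1.        ]] -0.02862996349674157
{'clock': 0.15, 'joint_pos': array([-1.24998945e+00,  2.41282126e-01,  4.01818098e-03,  1.33524202e+00,
        2.15419585e-05,  1.57078504e+00]), 'joint_vel': array([ 0.00081063, -0.0034764 ,  0.00317941,  0.00102785, -0.0003337 ,
        0.00053127]), 'tau': array([ 4.94704454e-04, -3.72634900e+01,  2.52638841e+01,  1.23648639e-02,
        2.71391144e-05, -7.72633712e-06]), 'eef_pos': array([ 0.15751337, -0.47401003,  0.2305905 ]), 'tool_rot': array([ 9.87161667e-01,  1.59721983e-01, -1.25890772e-04, -8.45564008e-04]), 'ft_force': array([-0.11108207,  0.15784708, -0.02885932]), 'ft_torque': array([-0.01267166, -0.06701717, -0.00168698]), 'grasp_force': 0.0, 'grip_width': 0.08553176287787258}
```

View pics/top0.png

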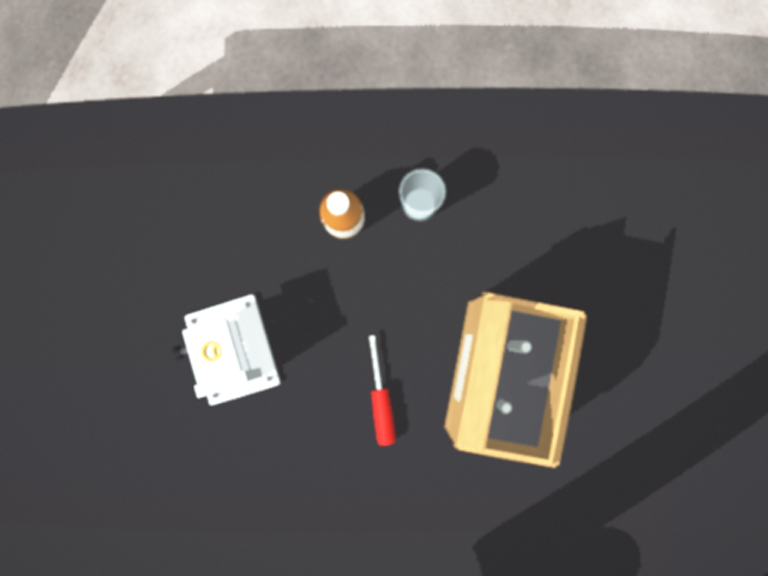

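View pics/side0.png

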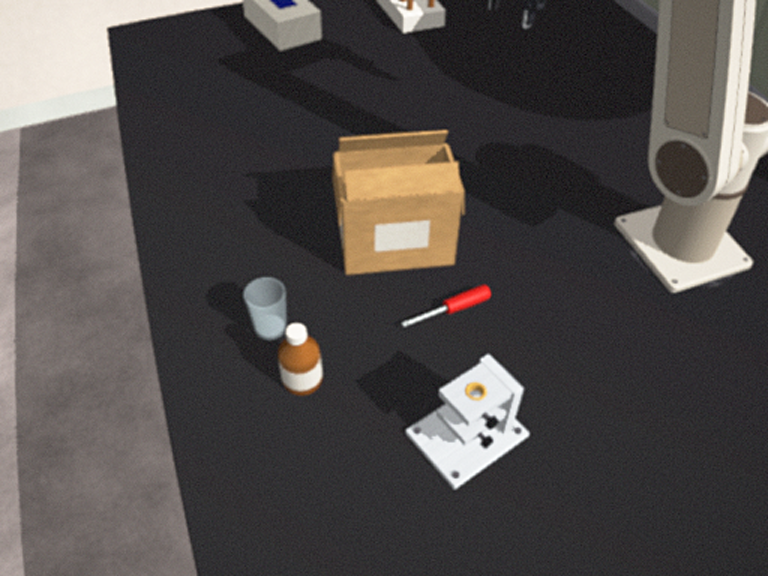

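Top view (1.5x): the carton is at right (rim corners near (485,293), (585,310), (560,465), (455,447)), with rods at (525,347) and (506,407). The bracket ring is at (211,351), the screwdriver at (380,390), and the bottle and beaker are further out. I'll zoom in next.

Run:
```python
from h import *
import pickle
t=pickle.load(open('top.pkl','rb')); s=pickle.load(open('side.pkl','rb'))
a=cv2.resize(t['color'][188:318,290:400,::-1],None,fx=4.5,fy=4.5,interpolation=cv2.INTER_CUBIC)
b=cv2.resize(s['color'][80:190,215:315,::-1],None,fx=3,fy=3,interpolation=cv2.INTER_CUBIC)
W=np.zeros((585,800,3),np.uint8); W[:,:495]=a; W[:330,498:798]=b
cv2.imwrite('pics/m1.png',W)
for n,c,box in [('top',t,(115,190,190,275)),('side',s,(270,230,360,330))]:
    u0,v0,u1,v1=box; hsv=cv2.cvtColor(c['color'][v0:v1,u0:u1],cv2.COLOR_RGB2HSV)
    m=cv2.inRange(hsv,(12,110,120),(35,255,255)); ys,xs=np.nonzero(m)
    cn=max(cv2.findContours(m,0,2)[0],key=cv2.contourArea)
    x,y,w,h=cv2.boundingRect(cn); e=cv2.fitEllipse(cn); u,v=e[0][0]+u0,e[0][1]+v0
    print(n,len(xs),(x+u0,y+v0,w,h),e, onz(c,u,v,.115))
# bracket base white mask min-area in top
u0,v0,u1,v1=110,185,195,275
g=cv2.cvtColor(t['color'][v0:v1,u0:u1],cv2.COLOR_RGB2GRAY); m=(g>120).astype(np.uint8)
cn=max(cv2.findContours(m,0,2)[0],key=cv2.contourArea); r=cv2.minAreaRect(cn)
print('base',r,[onz(t,p[0]+u0,p[1]+v0,.01).round(3).tolist() for p in cv2.boxPoints(r)])
def edges(pts,z): 
    return [onz(t,u/1.5,v/1.5,z).round(3).tolist() for u,v in pts]
print(edges([(485,293),(585,310),(560,465),(455,447)],.165))
```

```text
top 30 (135, 230, 5, 10) ((23.906997680664062, 44.88655090332031), (6.762214183807373, 9.847115516662598), 150.138671875) [0.54513805 0.22470158 0.115     ]
side 82 (310, 255, 14, 11) ((46.7937126159668, 30.277952194213867), (10.259897232055664, 12.605609893798828), 104.82910919189453) [0.54764807 0.22476612 0.115     ]
base ((40.821102142333984, 48.90366744995117), (64.46170806884766, 56.799095153808594), 73.3007583618164) [[0.597, 0.314, 0.01], [0.632, 0.188, 0.01], [0.493, 0.146, 0.01], [0.457, 0.271, 0.01]]
[[0.615, -0.136, 0.165], [0.591, -0.263, 0.165], [0.399, -0.226, 0.165], [0.426, -0.095, 0.165]]
```

View pics/m1.png

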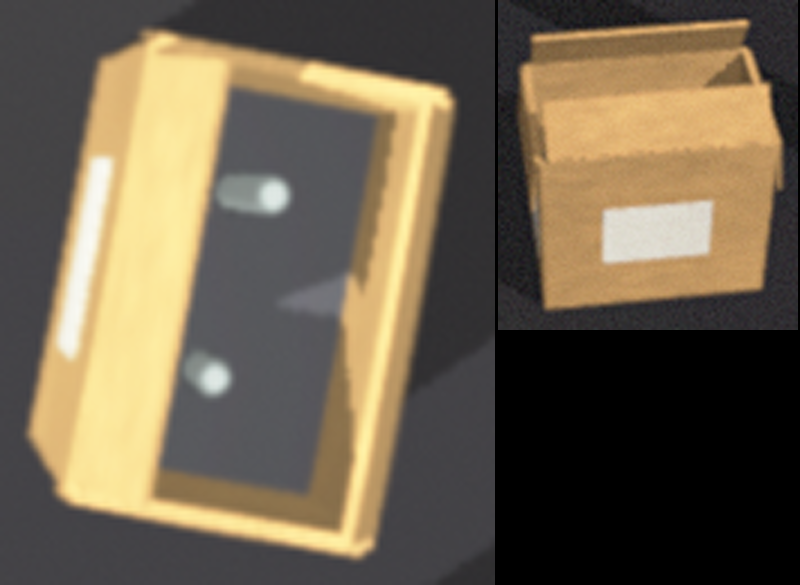

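View pics/wrist0.png

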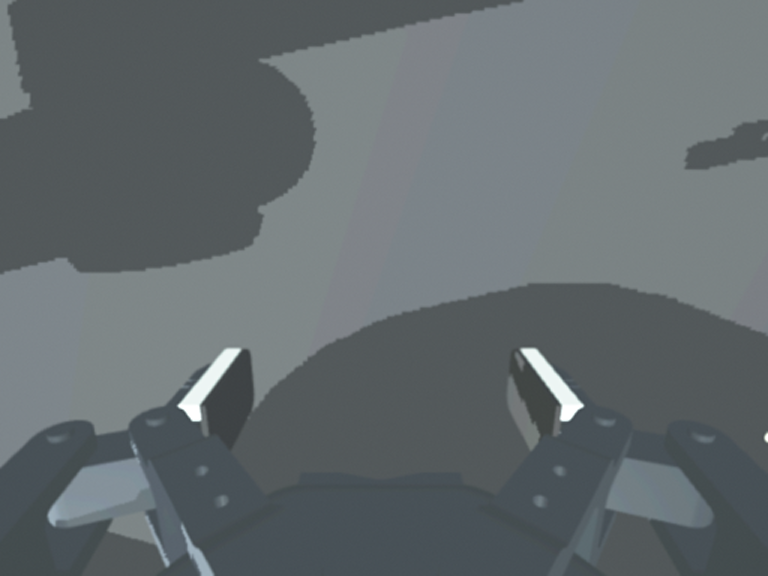

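Mosaic: the long rod's top is at (274,195), the far hole in x, and the short rod's top is at (214,379). Both flaps lean inwards. The wrist view shows only bench and fingers.

Run:
```python
from h import *
import pickle
t=pickle.load(open('top.pkl','rb'))
f=lambda a,b,z: onz(t,290+a/4.5-.4,188+b/4.5-.4,z)
A=f(274,195,.152);B=f(214,379,.102);d=A-B
print(A,B,np.hypot(d[0],d[1]),np.degrees(np.arctan2(d[1],d[0])),(A+B)/2)
```

```text
[ 0.5473621  -0.18849697  0.152     ] [ 0.46480095 -0.17046004  0.102     ] 0.08450843211106067 -12.323640294748914 [ 0.50608153 -0.17947851  0.127     ]
```

move_arm([
  [[0.03, 0.03, 0.04, 10, 100], [0.07, 0.07, 0.09, 20, 50], [0.11, 0.11, 0.11, 30, 0], [0.15, 0.15, 0.11, 40, 0], [0.19, 0.19, 0.11, 50, 0]],
])

```text
clock: 0.78
eef_pos: [0.3489, -0.2832, 0.3419]
tool_rot: [0.826, 0.564, 0.0, 0.001]
ft_force: [-0.0, -1.5, -0.2]
grip_width: 0.0124
grasp_force: 0.0
```

move_arm([
  [[0.05, 0.035, 0, 4, 0], [0.1, 0.07, 0, 9, 0], [0.157, 0.104, 0, 9, 0], [0.157, 0.104, 0, 9, 0]],
])

```text
clock: 1.27
eef_pos: [0.5072, -0.1779, 0.3393]
tool_rot: [0.779, 0.627, -0.0, -0.001]
ft_force: [-0.2, -0.6, 0.4]
grip_width: -0.0001
grasp_force: 0.0
```

Run:
```python
from h import *
import pickle
c=cam('wrist'); pickle.dump(c,open('w1.pkl','wb')); save(c,'w1.png',k=1.5)
t=pickle.load(open('top.pkl','rb'))
f=lambda a,b,z: onz(t,290+a/4.5-.4,188+b/4.5-.4,z)
ctr=np.array([.506,-.1795]); uy=np.array([.213,.977]);ux=np.array([.977,-.213])
for p in [(228,65),(150,500),(435,95),(350,540),(455,100),(370,550),(155,40),(60,495)]:
    for z in (.167,.207):
        q=f(*p,z)[:2]-ctr; print(p,z,(q@ux).round(3),(q@uy).round(3))
o=monitor.get_obs(); print(o['eef_pos'],c['p'])
for y in(.063,-.063):print([np.array(proj(c,[*(ctr+ux*x+uy*y),.167])).round()*1.5 for x in(-.089,.089)])
```

```text
(228, 65) 0.167 0.091 0.032
(228, 65) 0.207 0.087 0.039
(150, 500) 0.167 -0.091 0.03
(150, 500) 0.207 -0.085 0.037
(435, 95) 0.167 0.096 -0.056
(435, 95) 0.207 0.092 -0.044
(350, 540) 0.167 -0.092 -0.055
(350, 540) 0.207 -0.086 -0.043
(455, 100) 0.167 0.095 -0.065
(455, 100) 0.207 0.092 -0.052
(370, 550) 0.167 -0.094 -0.064
(370, 550) 0.207 -0.088 -0.052
(155, 40) 0.167 0.095 0.064
(155, 40) 0.207 0.091 0.07
(60, 495) 0.167 -0.095 0.067
(60, 495) 0.207 -0.089 0.072
[ 0.50596063 -0.17885879  0.33976561] [ 0.52211731 -0.11179082  0.48171454]
[array([255., 174.]), array([504., 174.])]
[array([267., 339.]), array([492., 339.])]
```

View pics/w1.png

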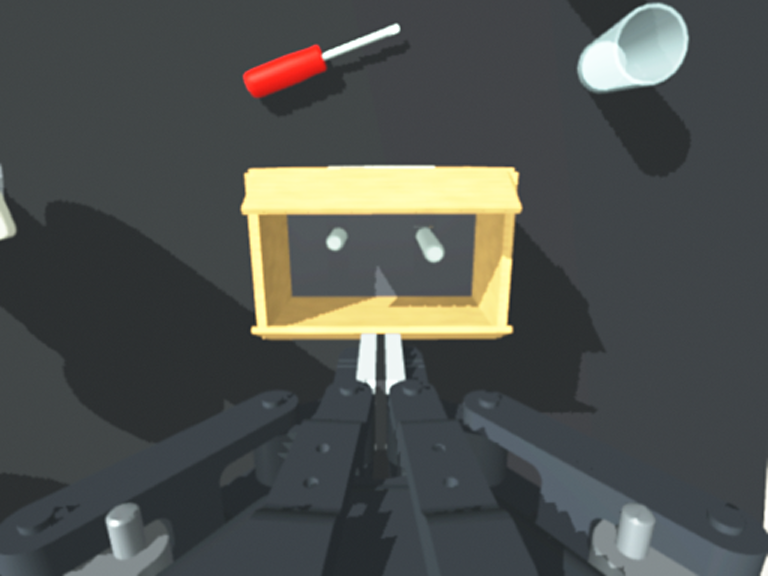

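Wrist view: the projected carton matches well. The left flap's edge is at row 212 and the right's at row 330, the short rod's top is at (335,240) and the long rod's at (434,250). I'll now lower the shut fingers between the flaps and push the left one.

move_arm([
  [[0, 0, -0.06, 0, 0], [0, 0, -0.12, 0, 0], [0, 0, -0.148, 0, 0], [0.004, 0.02, -0.15, 0, 0], [0.009, 0.043, -0.15, 0, 0]],
])

```text
clock: 1.95
eef_pos: [0.5118, -0.1388, 0.1908]
tool_rot: [0.782, 0.624, -0.001, -0.0]
ft_force: [0.6, -0.7, 0.8]
grip_width: -0.0002
grasp_force: 0.4
```

move_arm([
  [[0.005, 0.025, 0, 0, 0], [0.01, 0.047, 0, 0, 0], [0.014, 0.063, -0.005, 0, 0], [0.014, 0.063, -0.014, 0, 0], [0.014, 0.063, -0.014, 0, 0]],
])

```text
clock: 2.58
eef_pos: [0.5265, -0.0751, 0.1761]
tool_rot: [0.781, 0.625, -0.001, -0.001]
ft_force: [-0.7, 0.8, 0.9]
grip_width: 0.0002
grasp_force: 0.0
```

move_arm([
  [[0, 0, 0.025, 0, 0], [-0.012, -0.055, 0.025, 0, 0], [-0.023, -0.106, 0.015, 0, 0], [-0.029, -0.13, 0.014, 0, 0], [-0.034, -0.155, 0.014, 0, 0]],
])

```text
clock: 3.2
eef_pos: [0.4925, -0.2313, 0.1909]
tool_rot: [0.781, 0.624, -0.0, -0.001]
ft_force: [-0.3, 1.0, -0.2]
grip_width: -0.0
grasp_force: 0.5
```

move_arm([
  [[-0.005, -0.025, 0, 0, 0], [-0.01, -0.047, 0, 0, 0], [-0.013, -0.058, -0.005, 0, 0], [-0.013, -0.059, -0.014, 0, 0], [-0.013, -0.059, -0.014, 0, 0]],
])

```text
clock: 3.82
eef_pos: [0.4796, -0.2922, 0.1771]
tool_rot: [0.781, 0.624, -0.003, 0.002]
ft_force: [-3.3, -10.4, 2.6]
grip_width: -0.0004
grasp_force: 5.3
```

move_arm([
  [[0, 0, 0.05, 0, 0], [0.02, 0.045, 0.1, 0, 20], [0.045, 0.09, 0.15, 0, 40], [0.045, 0.09, 0.15, 0, 40], [0.045, 0.09, 0.15, 0, 40]],
])

```text
clock: 4.45
eef_pos: [0.5261, -0.1977, 0.3271]
tool_rot: [0.78, 0.626, -0.0, 0.0]
ft_force: [0.5, 0.4, -0.7]
grip_width: 0.0341
grasp_force: 0.0
```

Run:
```python
from h import *
import pickle
c=cam('wrist'); pickle.dump(c,open('w2.pkl','wb')); save(c,'w2.png',k=1.5)
s=cam('side'); pickle.dump(s,open('s2.pkl','wb'))
print(monitor.get_obs()['eef_pos'])
P=[.5474,-.1885,.152]; print('pred long top',np.array(proj(c,P))*1.5)
```

```text
[ 0.52475404 -0.19875243  0.32524839]
pred long top [404.59126877 239.17772962]
```

View pics/w2.png

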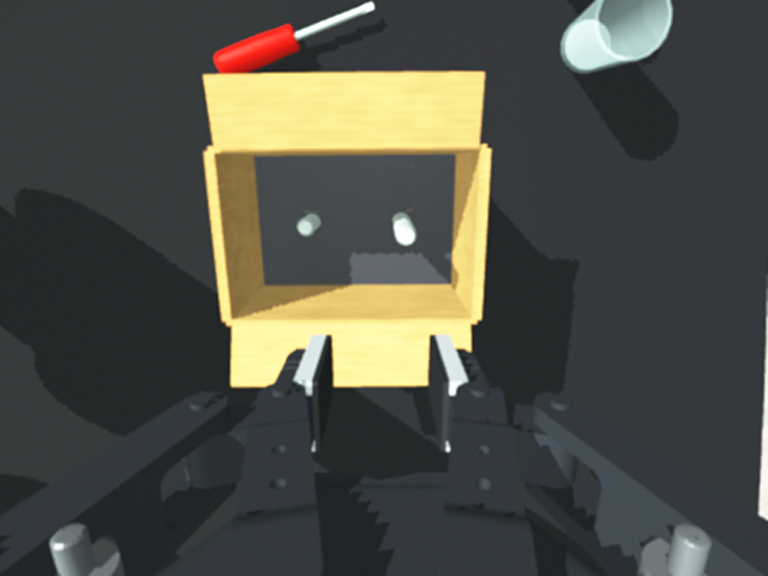

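Both flaps now lie out nearly level. The long rod's top is at about (405,235). I'll refine that from the mask.

Run:
```python
from h import *
import pickle
c=pickle.load(open('w2.pkl','rb'))
im=c['color'].astype(int); u0,v0,u1,v1=255,135,288,172
m=np.zeros(im.shape[:2],np.uint8); sub=im[v0:v1,u0:u1]
m[v0:v1,u0:u1]=((sub.min(2)>125)).astype(np.uint8)
cn=max(cv2.findContours(m,0,2)[0],key=cv2.contourArea)
print(cv2.boundingRect(cn),cv2.fitEllipse(cn))
# silhouettes of predicted cylinder top circle
def pred(x,y):
    P=np.array([proj(c,[x+.008*np.cos(a),y+.008*np.sin(a),.152]) for a in np.linspace(0,6.28,40)])
    return P.min(0),P.max(0)
print(pred(.5474,-.1885))
for r in range(138,170): print(r,''.join('%4d'%im[r,k].min() for k in range(256,282)))
```

```text
(262, 142, 15, 22) ((268.56640625, 152.86508178710938), (13.261200904846191, 21.94131851196289), 160.81008911132812)
(array([262.58644141, 152.34644   ]), array([276.86789774, 166.48022829]))
138   71  70  71  70  69  69  69  68  70  69  68  68  69  69  69  70  71  72  71  71  71  70  71  71  70  70
139   71  70  70  70  69  69  69  69  67  68  68  69  68  68  73  77  80  78  78  74  71  71  71  72  71  70
140   70  72  71  70  69  69  68  68  68  69  69  70  70  70  76  79  80  80  80  77  71  71  71  71  71  71
141   71  70  71  70  69  68  69  71  73  84  94  95  92  87  80  76  76  76  74  72  70  71  71  72  70  71
142   72  72  71  70  69  68  74  87 102 116 129 129 127 118 103  80  68  68  68  69  71  71  70  70  70  70
143   70  71  72  70  68  71  90 121 137 140 139 139 136 135 125 103  79  68  69  71  70  70  72  70  70  68
144   71  72  71  70  69  79 113 143 148 143 141 140 144 144 138 125  99  73  68  71  71  70  69  69  70  70
145   71  71  71  70  71  94 137 153 149 146 150 161 179 179 164 143 119  83  67  69  70  70  69  69  68  69
146   71  71  71  70  71 101 149 158
[... 1879 characters left out ...]
54 146 125 104  81  68  65  66  68  66  67  67
164   70  70  69  69  68  67  67  67  66  66  67  68  71  78  83  79  73  70  65  66  67  67  68  66  67  67
165   67  68  68  68  69  67  67  66  66  66  66  66  65  65  65  66  65  66  66  67  67  67  67  66  67  68
166   67  68  67  68  66  67  66  67  67  67  67  67  67  66  66  65  66  67  67  68  67  66  66  66  67  67
167   67  67  66  67  69  69  68  69  69  69  67  67  66  67  68  68  69  71  75  70  67  66  66  69  68  67
168   70  68  69  73  78  80  81  80  80  76  71  68  68  73  78  80  80  84  89  79  71  68  72  77  76  70
169   84  80  81  86  94  97  97  95  96  91  83  79  80  84  93  97  96  98  98  92  82  80  85  93  91  79
```

move_arm([
  [[0.022, 0.012, 0, 0, 40], [0.022, 0.012, -0.05, 0, 40], [0.022, 0.012, -0.1, 0, 40], [0.022, 0.012, -0.15, 0, 40], [0.022, 0.012, -0.18, 0, 40]],
])

```text
clock: 5.18
eef_pos: [0.5438, -0.1869, 0.1421]
tool_rot: [0.781, 0.624, -0.002, -0.003]
ft_force: [0.2, 0.2, 0.7]
grip_width: 0.0343
grasp_force: 0.0
```

move_arm([
  [[0, 0, -0.02, 0, 40], [0, 0, -0.037, 0, 40], [0, 0, -0.038, 0, 40], [0, 0, -0.038, 0, 30], [0, 0, -0.038, 0, 15]],
])

```text
clock: 5.8
eef_pos: [0.5481, -0.187, 0.1099]
tool_rot: [0.781, 0.625, 0.0, 0.001]
ft_force: [-0.8, 1.3, -2.1]
grip_width: 0.0147
grasp_force: 58.4
```

move_arm([
  [[0, 0, 0, 0, 5], [0, 0, 0, 0, 0], [0, 0, 0, 0, 0], [0, 0, 0, 0, 0]],
])

```text
clock: 6.3
eef_pos: [0.5481, -0.1867, 0.1098]
tool_rot: [0.781, 0.625, 0.0, 0.001]
ft_force: [0.3, -1.4, 1.4]
grip_width: 0.0149
grasp_force: 58.6
```

move_arm([
  [[0, 0, 0.015, 0, 0], [0, 0, 0.05, 0, 0], [0, 0, 0.1, 0, 0], [0, 0, 0.15, 0, 0], [0, 0, 0.2, 0, 0]],
])

```text
clock: 6.92
eef_pos: [0.5468, -0.1859, 0.3114]
tool_rot: [0.78, 0.625, -0.0, -0.001]
ft_force: [1.1, -0.5, -2.0]
grip_width: 0.0143
grasp_force: 59.0
```

move_arm([
  [[0, 0.03, 0, 0, 0], [0, 0.08, 0, 0, 0], [0, 0.13, 0, 0, 0], [0, 0.18, 0, 0, 0], [0, 0.23, 0, 0, 0]],
])

```text
clock: 7.55
eef_pos: [0.5467, 0.0452, 0.3098]
tool_rot: [0.781, 0.625, -0.0, -0.001]
ft_force: [1.0, -0.2, -1.8]
grip_width: 0.0144
grasp_force: 59.1
```

move_arm([
  [[0, 0.05, 0, 0, 0], [0, 0.1, 0, 0, 0], [0, 0.15, -0.02, 0, 0], [0, 0.182, -0.045, 0, 0], [0, 0.182, -0.05, 0, 0]],
])

```text
clock: 8.18
eef_pos: [0.5455, 0.2275, 0.257]
tool_rot: [0.779, 0.627, -0.003, -0.001]
ft_force: [-0.5, -0.2, -2.6]
grip_width: 0.0143
grasp_force: 59.1
```

Run:
```python
from h import *
import pickle
o=monitor.get_obs(); print(o['eef_pos'],o['grip_width'],o['ft_force'])
s=cam('side'); t=cam('top'); w=cam('wrist'); pickle.dump((s,t,w),open('b1.pkl','wb'))
a=cv2.resize(s['color'][180:330,240:390,::-1],None,fx=2.6,fy=2.6,interpolation=cv2.INTER_CUBIC)
b=cv2.resize(w['color'][:,:,::-1],(400,300))
W=np.zeros((400,800,3),np.uint8); W[:390,:390]=a; W[:300,400:]=b
cv2.imwrite('pics/b1.png',W)
e=o['eef_pos']; print('foot pred side',(np.array(proj(s,[e[0],e[1],e[2]-.098]))-[240,180])*2.6)
```

```text
[0.54549882 0.22754514 0.25701747] 0.014285714593938669 [-0.52985521 -0.15072562 -2.56541086]
foot pred side [210.7018093  177.20921272]
```

View pics/b1.png

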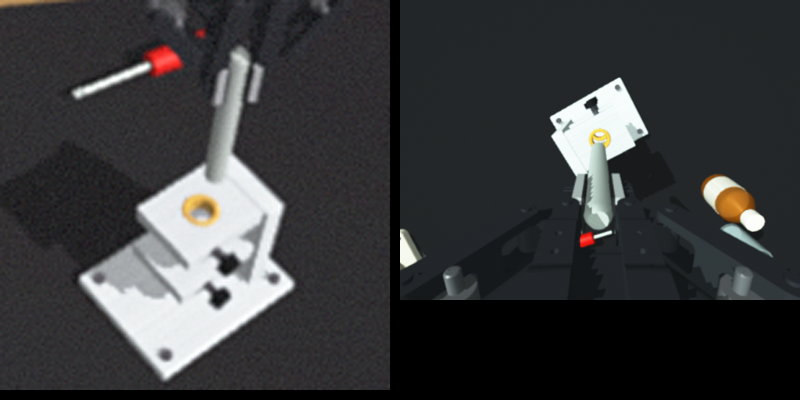

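Side crop: the foot is at about (214,178) and the bushing ring at (201,211). In the wrist view the foot is at (598,142) and the ring at (600,137). I'll measure the rod axis and the ring numerically.

```bash
cat > m.py <<'E'
from h import *
def ring(c,box,z=.115):
    u0,v0,u1,v1=box; hsv=cv2.cvtColor(c['color'][v0:v1,u0:u1],cv2.COLOR_RGB2HSV)
    m=cv2.inRange(hsv,(12,100,90),(35,255,255)); cn=max(cv2.findContours(m,0,2)[0],key=cv2.contourArea)
    e=cv2.fitEllipse(cn); u,v=e[0][0]+u0,e[0][1]+v0
    return (u,v),e[1],onz(c,u,v,z)
def axis(c,e,tilt=False):
    """rod midline offsets (mm, perpendicular px) along the predicted vertical axis through the TCP"""
    g=cv2.cvtColor(c['color'],cv2.COLOR_RGB2GRAY).astype(np.float32); out=[]
    for k in np.arange(-.094,-.012,.008):
        p=np.array(proj(c,[e[0],e[1],e[2]+k])); q=np.array(proj(c,[e[0],e[1],e[2]+k+.002])); d=(q-p)/np.linalg.norm(q-p); n=np.array([-d[1],d[0]])
        s=np.arange(-20,20.1,.25); P=p+s[:,None]*n
        out.append((k,p,n,s,cv2.remap(g,P[None,:,0].astype(np.float32),P[None,:,1].astype(np.float32),1)[0]))
    return out
E
python3 - <<'E'
from m import *
import pickle
s,t,w=pickle.load(open('b1.pkl','rb')); e=[.5455,.22755,.257]
print('side ring',ring(s,(300,240,335,275)))
print('wrist ring',ring(w,(230,155,280,190)))
print('wrist foot pred',proj(w,[*e[:2],e[2]-.098]),'top pred',proj(w,[*e[:2],e[2]+.042]))
for n,c in(('s',s),('w',w)):
    for k,p,nn,ss,v in axis(c,e)[::2]: print(n,round(k,3),p.round(1),nn.round(2),v[::6].astype(int).tolist())
K=cv2.resize(w['color'][140:310,200:310,::-1],None,fx=3.5,fy=3.5,interpolation=cv2.INTER_CUBIC)
K2=cv2.resize(s['color'][190:280,290:370,::-1],None,fx=4.9,fy=4.9,interpolation=cv2.INTER_CUBIC)
W=np.zeros((595,800,3),np.uint8); W[:595,:385]=K; W[:441,400:792]=K2
cv2.imwrite('pics/b2.png',W)
E
```

```text
side ring ((316.7562484741211, 260.3848419189453), (10.579851150512695, 13.560084342956543), array([0.54782356, 0.22496898, 0.115     ]))
wrist ring ((255.42989349365234, 176.75019645690918), (24.680057525634766, 25.14113426208496), array([0.54888611, 0.22559672, 0.115     ]))
wrist foot pred (np.float64(251.4434712656507), np.float64(186.97187837318114)) top pred (np.float64(248.6801692664309), np.float64(277.95576353053076))
s -0.094 [321.3 246.9] [0.98 0.2 ] [47, 47, 46, 47, 48, 46, 45, 50, 115, 209, 237, 198, 119, 130, 161, 184, 206, 222, 226, 228, 236, 236, 237, 237, 240, 238, 217]
s -0.078 [322.3 242. ] [0.98 0.2 ] [49, 45, 48, 48, 46, 49, 47, 49, 47, 46, 47, 78, 110, 133, 163, 183, 206, 232, 240, 241, 240, 210, 146, 82, 45, 47, 42]
s -0.062 [323.4 236.8] [0.98 0.2 ] [50, 40, 45, 49, 47, 44, 47, 46, 46, 42, 51, 87, 111, 132, 159, 184, 197, 128, 49, 44, 45, 44, 46, 46, 45, 45, 44]
s -0.046 [324.4 231.6] [0.98 0.2 ] [49, 46, 49, 43, 52, 46, 49, 45, 47, 45, 52, 83, 111, 132, 159, 183, 193, 118, 46, 47, 47, 46, 47, 45, 46, 47, 45]
s -0.03 [325.5 226.1] [0.98 0.2 ] [45, 45, 46, 46, 
[... 569 characters left out ...]
 247, 248, 248, 247, 247]
w -0.062 [251.1 199.6] [-1.   -0.03] [239, 245, 246, 246, 244, 175, 111, 125, 142, 155, 166, 178, 187, 195, 203, 209, 214, 220, 225, 240, 245, 246, 246, 246, 245, 245, 245]
w -0.046 [250.8 206.5] [-1.   -0.03] [26, 26, 25, 28, 64, 101, 116, 132, 146, 158, 168, 178, 186, 195, 204, 208, 213, 219, 222, 237, 247, 247, 246, 246, 247, 248, 244]
w -0.03 [250.6 214.7] [-1.   -0.03] [25, 26, 27, 54, 97, 113, 125, 139, 151, 161, 170, 179, 188, 194, 202, 209, 212, 217, 221, 226, 244, 246, 244, 238, 240, 247, 248]
w -0.014 [250.3 224.3] [-1.   -0.03] [77, 34, 54, 95, 111, 121, 133, 145, 154, 163, 173, 180, 187, 194, 201, 206, 194, 189, 214, 223, 158, 46, 46, 125, 172, 176, 176]
```

View pics/b2.png

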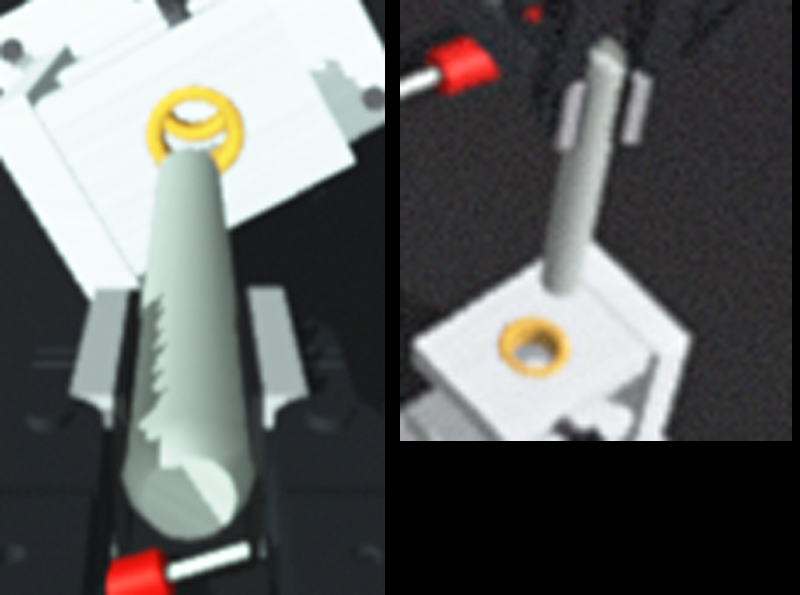

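```bash
cat >> m.py <<'E'
def sil(c,x,y,z,tx=0,ty=0):
    """extent of foot (taper) silhouette"""
    a=np.linspace(0,6.28,60)
    P=[proj(c,[x+r*np.cos(q),y+r*np.sin(q),z+h]) for r,h in((.004,0),(.008,.005)) for q in a]
    return np.array(P)
E
python3 - <<'E'
from m import *
import pickle
s,t,w=pickle.load(open('b1.pkl','rb')); e=np.array([.5455,.22755,.257])
print('top from wrist',onz(w,253.4,279.4,e[2]+.042))
for z in(.157,.159,.161):
  for dx,dy in((0,0),(.002,0),(.002,.002),(.002,.004),(.004,.004)):
    P=sil(w,e[0]+dx,e[1]+dy,z); Q=sil(s,e[0]+dx,e[1]+dy,z)
    print(z,dx,dy,'w minv',P[:,1].min().round(1),'u',P[:,0].mean().round(1),'s maxv',Q[:,1].max().round(1),'u',Q[:,0].mean().round(1))
print('obs w minv 182.6, u 254; s: u',290+(563-400)/4.9-.4,'maxv',190+296/4.9)
E
```

```text
top from wrist [0.5472235  0.22647907 0.299     ]
0.157 0 0 w minv 178.9 u 251.5 s maxv 250.7 u 321.0
0.157 0.002 0 w minv 178.4 u 253.8 s maxv 251.0 u 320.1
0.157 0.002 0.002 w minv 176.2 u 253.3 s maxv 251.9 u 320.5
0.157 0.002 0.004 w minv 174.0 u 252.8 s maxv 252.7 u 321.0
0.157 0.004 0.004 w minv 173.5 u 255.0 s maxv 253.0 u 320.0
0.159 0 0 w minv 179.5 u 251.5 s maxv 250.1 u 321.1
0.159 0.002 0 w minv 179.0 u 253.8 s maxv 250.4 u 320.2
0.159 0.002 0.002 w minv 176.7 u 253.3 s maxv 251.3 u 320.6
0.159 0.002 0.004 w minv 174.5 u 252.8 s maxv 252.1 u 321.1
0.159 0.004 0.004 w minv 174.0 u 255.0 s maxv 252.4 u 320.1
0.161 0 0 w minv 180.0 u 251.5 s maxv 249.5 u 321.3
0.161 0.002 0 w minv 179.5 u 253.8 s maxv 249.8 u 320.3
0.161 0.002 0.002 w minv 177.3 u 253.3 s maxv 250.7 u 320.8
0.161 0.002 0.004 w minv 175.0 u 252.8 s maxv 251.5 u 321.2
0.161 0.004 0.004 w minv 174.5 u 255.0 s maxv 251.8 u 320.3
obs w minv 182.6, u 254; s: u 322.865306122449 maxv 250.40816326530611
```

move_arm([
  [[0.001, 0, -0.015, 0, 0], [0.001, 0, -0.02, 0, 0], [0.001, 0, -0.02, 0, 0], [0.001, 0, -0.02, 0, 0], [0.001, 0, -0.02, 0, 0]],
])

```text
clock: 8.95
eef_pos: [0.5489, 0.2255, 0.2397]
tool_rot: [0.781, 0.625, 0.0, 0.0]
ft_force: [-0.2, 0.6, -1.6]
grip_width: 0.0148
grasp_force: 59.1
```

```bash
cat > look.py <<'E'
from m import *
import pickle,sys
e0=monitor.get_obs()['eef_pos']; s=cam('side'); w=cam('wrist'); e=monitor.get_obs(); print(e0,e['eef_pos'],e['tool_rot'],e['ft_force'])
e=e['eef_pos']; pickle.dump((s,w,e),open(sys.argv[1]+'.pkl','wb'))
print('side ring',ring(s,(295,240,340,280))); print('wrist ring',ring(w,(220,150,290,195)))
def edge(v,ss,bgl,bgr): pass
for k,p,nn,ss,v in axis(s,e)[1::2]:
    m=(v>75)&(abs(ss)<10); 
    if k>-.075: print('s',round(k,3),ss[m].min(),ss[m].max(),(ss[m].min()+ss[m].max())/2)
print('s foot pred',proj(s,[*e[:2],e[2]-.098]),'axis at .115',proj(s,[*e[:2],.115]))
print('w foot pred',proj(w,[*e[:2],e[2]-.098]),'axis at .115',proj(w,[*e[:2],.115]),'top pred',proj(w,[*e[:2],e[2]+.042]))
K=cv2.resize(w['color'][140:310,200:310,::-1],None,fx=3.5,fy=3.5,interpolation=cv2.INTER_CUBIC)
K2=cv2.resize(s['color'][190:280,290:370,::-1],None,fx=4.9,fy=4.9,interpolation=cv2.INTER_CUBIC)
W=np.zeros((595,800,3),np.uint8); W[:595,:385]=K; W[:441,400:792]=K2
cv2.imwrite('pics/'+sys.argv[1]+'.png',W)
E
python3 look.py b3
```

```text
[0.54889118 0.22551367 0.23973582] [0.54881503 0.22558966 0.23962552] [7.80538616e-01 6.25107491e-01 2.91986215e-04 8.41523449e-05] [-0.18661679 -0.26693056 -1.8044621 ]
side ring ((316.7588005065918, 260.4242477416992), (10.473607063293457, 13.653609275817871), array([0.54785786, 0.22505486, 0.115     ]))
wrist ring ((253.00615310668945, 183.5521583557129), (25.228557586669922, 29.840003967285156), array([0.54862099, 0.22439895, 0.115     ]))
s -0.07 -4.5 9.75 2.625
s -0.054 -3.75 9.75 3.0
s -0.038 -3.75 5.75 1.0
s -0.022 -3.75 6.0 1.125
s foot pred (np.float64(317.975285762399), np.float64(253.07782766242718)) axis at .115 (np.float64(316.4320666893892), np.float64(260.77879147812723))
w foot pred (np.float64(252.92679765580644), np.float64(189.84411908402504)) axis at .115 (np.float64(252.93154055721044), np.float64(182.3400269885958)) top pred (np.float64(252.86859379181647), np.float64(284.18680178368487))
```

View pics/b3.png

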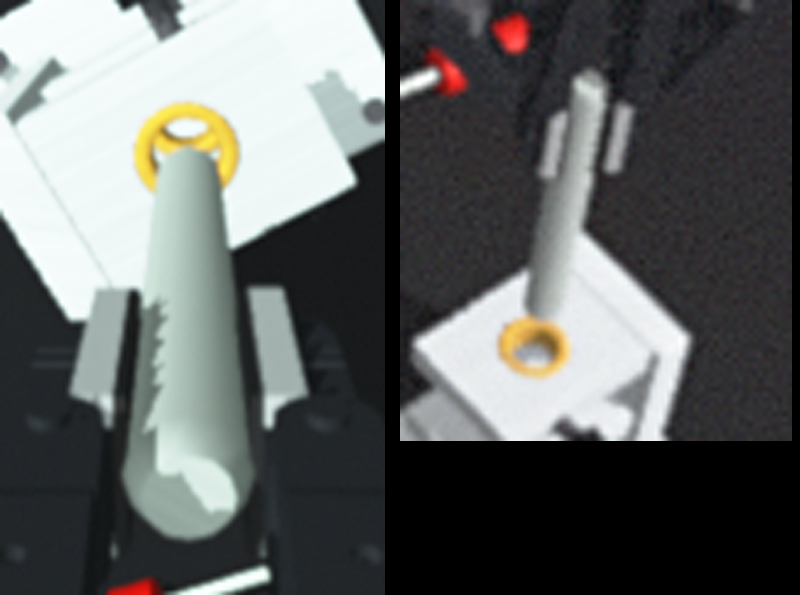

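Run:
```python
from m import *
import pickle
s,w,e=pickle.load(open('b3.pkl','rb'))
print('ring w',onz(w,253,182.9,.115))
for z in(.1405,.142):
  for dy in(-.004,-.002,0,.002):
    print(z,dy,sil(w,e[0],e[1]+dy,z)[:,1].min().round(1),sil(s,e[0],e[1]+dy,z)[:,1].max().round(1))
# actual edges: column profile in wrist through rod, and side along axis
print('w col',[int(x) for x in w['color'][172:190,253,2]],[int(x) for x in w['color'][172:190,255,2]])
print('top from wrist',onz(w,200+188/3.5,140+490/3.5-.4,e[2]+.042))
```

```text
ring w [0.54875737 0.22503275 0.115     ]
0.1405 -0.004 186.5 253.8
0.1405 -0.002 184.3 254.6
0.1405 0 182.0 255.4
0.1405 0.002 179.8 256.2
0.142 -0.004 186.9 253.3
0.142 -0.002 184.7 254.1
0.142 0 182.5 255.0
0.142 0.002 180.2 255.8
w col [80, 139, 228, 251, 252, 252, 241, 137, 68, 118, 173, 188, 187, 187, 187, 187, 186, 186] [75, 113, 208, 251, 252, 251, 227, 117, 64, 103, 151, 170, 172, 172, 171, 171, 171, 171]
top from wrist [0.54960878 0.2275761  0.28162552]
```

The rod foot and ring agree to within about 1 mm in both views, so I'll insert slowly and watch the forces.

move_arm([
  [[0, -0.0005, -0.01, 0, 0], [0, -0.0005, -0.02, 0, 0], [0, -0.0005, -0.028, 0, 0], [0, -0.0005, -0.034, 0, 0], [0, -0.0005, -0.034, 0, 0]],
])

```text
clock: 9.68
eef_pos: [0.5483, 0.2249, 0.2045]
tool_rot: [0.781, 0.625, -0.001, -0.0]
ft_force: [0.0, 0.3, -2.0]
grip_width: 0.0144
grasp_force: 59.1
```

move_arm([
  [[0, 0, -0.01, 0, 0], [0, 0, -0.02, 0, 0], [0, 0, -0.028, 0, 0], [0, 0, -0.034, 0, 0], [0, 0, -0.034, 0, 0]],
])

```text
clock: 10.3
eef_pos: [0.5483, 0.225, 0.1705]
tool_rot: [0.781, 0.625, -0.001, -0.0]
ft_force: [-0.1, 0.2, -1.1]
grip_width: 0.0146
grasp_force: 59.1
```

```bash
python3 look.py b4
```

```text
[0.54834984 0.22500557 0.17054371] [0.54861164 0.22497559 0.17130271] [ 7.80525288e-01  6.25124193e-01 -1.34746407e-04  2.26798381e-05] [-1.49153195 -0.38086246 -2.1996736 ]
side ring ((316.94193267822266, 260.33861351013184), (9.917619705200195, 12.853316307067871), array([0.547433  , 0.22499642, 0.115     ]))
wrist ring ((253.0295524597168, 191.5306282043457), (6.6281561851501465, 28.41201400756836), array([0.55089504, 0.23533704, 0.115     ]))
s -0.07 -9.75 9.75 0.0
s -0.054 -9.75 9.75 0.0
s -0.038 -9.75 9.75 0.0
s -0.022 -9.75 9.75 0.0
s foot pred (np.float64(314.10270157675774), np.float64(271.88972081046114)) axis at .115 (np.float64(316.3946806795012), np.float64(260.50296278608255))
w foot pred (np.float64(253.11456887055564), np.float64(189.95357791654885)) axis at .115 (np.float64(253.088071163515), np.float64(205.4748263125611)) top pred (np.float64(252.95314670060145), np.float64(284.8688350537797))
```

View pics/b4.png

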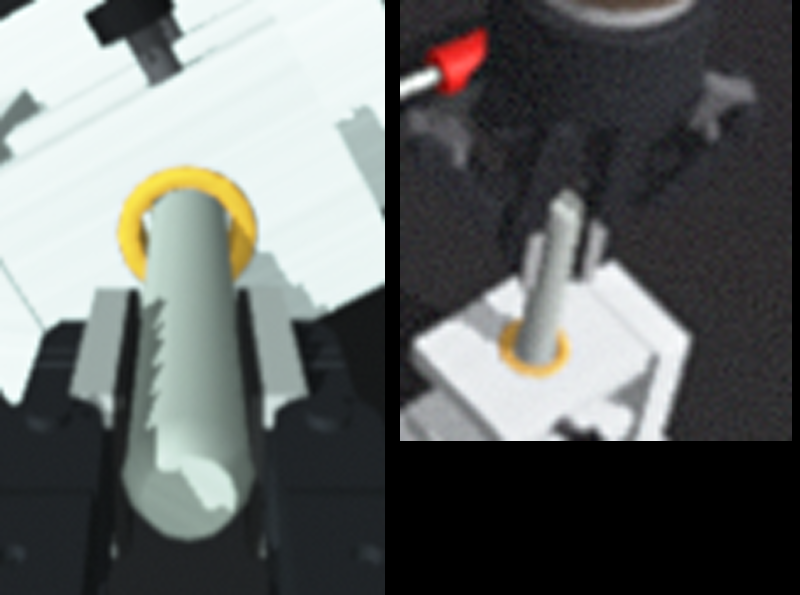

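The rod is in the upper bore with clearance, the ring visible around it at (187,215) in the wrist crop. Continuing down.

move_arm([
  [[0, -0.0005, -0.008, 0, 0], [0, -0.0005, -0.015, 0, 0], [0, -0.0005, -0.022, 0, 0], [0, -0.0005, -0.026, 0, 0], [0, -0.0005, -0.026, 0, 0]],
])

```text
clock: 11.02
eef_pos: [0.5484, 0.2245, 0.1448]
tool_rot: [0.781, 0.625, -0.0, -0.0]
ft_force: [-0.1, 0.2, -1.9]
grip_width: 0.0149
grasp_force: 59.1
```

move_arm([
  [[0, 0, -0.006, 0, 0], [0, 0, -0.012, 0, 0], [0, 0, -0.016, 0, 0], [0, 0, -0.016, 0, 0], [0, 0, -0.016, 0, 0]],
])

```text
clock: 11.65
eef_pos: [0.5488, 0.2246, 0.1294]
tool_rot: [0.781, 0.625, 0.0, 0.0]
ft_force: [-0.0, 1.2, -2.9]
grip_width: 0.0146
grasp_force: 59.1
```

move_arm([
  [[0, 0, -0.001, 0, 0], [0, 0, -0.001, 0, 0], [0, 0, -0.001, 0, 0], [0, 0, -0.001, 0, 0]],
])

```text
clock: 12.15
eef_pos: [0.5487, 0.2245, 0.1284]
tool_rot: [0.781, 0.625, 0.0, 0.0]
ft_force: [-0.1, 0.2, -2.2]
grip_width: 0.0146
grasp_force: 59.1
```

```bash
python3 -c "
from h import *
o=monitor.get_obs(); print(o['eef_pos'],o['ft_force'],o['grasp_force'])
s=cam('side'); P=[*o['eef_pos'][:2],o['eef_pos'][2]+.042]
u,v=map(int,proj(s,P)); print('rod top pred',u,v,[int(x) for x in s['color'][v-10:v+14,u,1]])
if abs(o['ft_force'][2])<6: print(job.job_done())"
```

```text
[0.54871825 0.2245367  0.12837084] [-0.08819834  0.16228111 -2.24313504] 59.11575883626938
rod top pred 319 243 [44, 48, 41, 45, 37, 38, 64, 63, 58, 77, 92, 126, 190, 198, 174, 156, 153, 153, 157, 164, 166, 171, 174, 178]
the job is handed in; nothing more can be done
None
```

I handed the job in at about 12 s: both flaps are folded out nearly level, and the long rod is held upright through both bushings. Its foot is about 30 mm above the bench, worked out from the grasp height rather than seen, and the wrist reads only the rod's weight.

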